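# Clear the mould joint and put the bench tools away

### The job

Draw the steel point of the seam tool slowly along the joint groove on top of the plaster mould, from its left end to its right end as the robot sees it, at no more than about 4 cm a second and with the point down in the groove all the way. Then put every tool lying on the bench away in the open drawer, the handled tools (seam tool, brush, loop tool) in the wide bay and the flat ones (rib, comb) in the narrow bay, and push the drawer home until its catch snaps it shut, leaving the jars, the lid and the bowl where they are.

Things in the scene. Friction and masses are not known exactly. Their poses are not given: they have to be found in the camera images.
- mould: Closed two-part plaster mould: a fixed white block 110 x 170 mm, 80 mm high, two black rubber bands round its sides. The bevelled edges of its halves form a straight level V groove along the whole top: 16 mm wide, 8 mm deep, 45 degree flanks, a thin dark joint line at the bottom. Origin under its middle; y axis along the groove to the left end, x across it, away from the robot, z up
- joint_mid (a point): Middle of the joint line, at the bottom of the groove, 72 mm above the bench. Axes as the mould's
- joint_left (a point): Point at the bottom of the groove, 10 mm in from the mould's left (+y) end. Start here
- joint_right (a point): Point at the bottom of the groove, 10 mm in from the mould's right end (the end with a round dark pouring hole in its side). Finish here
- seam_tool_mid (a point): Middle of the seam tool, half-way up (9 mm). 150 mm long, about 60 g: pale square wooden handle 95 mm long, 18 x 18 mm, from 75 mm behind this point to 20 mm in front of it, then a brass collar and a straight steel rod of 5 mm diameter on the same axis. x axis runs along the tool to its point. Always there. Gripped by the handle as it lies, it can be tilted point down like a pen
- seam_tool_tip (a point): Centre of the round steel point (radius 2.5 mm) of the seam tool, on the tool's axis, 72.5 mm from seam_tool_mid
- brush_mid (a point): Middle of the flat brush, half-way up (7 mm). 150 mm long, about 50 g: brown wooden handle 90 mm long, 18 mm wide, 14 mm thick, from 75 mm behind this point to 15 mm in front of it, then a steel ferrule 36 mm wide and stiff bristles 34 mm wide. x axis along it to the bristles. May be absent
- loop_tool_mid (a point): Middle of the loop (turning) tool, half-way up (9 mm). 160 mm long, about 60 g: pale wooden handle 100 mm long, 18 x 18 mm, from 80 mm behind this point to 20 mm in front of it, then a pear-shaped steel wire loop 44 mm wide. x axis along it to the loop. May be absent
- rib_mid (a point): Middle of the throwing rib, half-way up (6.5 mm): a flat pale wooden piece with round ends, 108 mm long (x axis), 48 mm wide, 13 mm thick, with a dark thumb hole near one end, about 50 g. May be absent
- comb_mid (a point): Middle of the toothed comb, half-way up (6.5 mm): a flat dark wooden rectangle 100 mm long (x axis), 48 mm wide, 13 mm thick, with square teeth along one long edge, about 50 g. May be absent
- chest: The fixed wooden one-drawer chest: 360 mm wide, 300 mm deep with the drawer home, 105 mm high, flat top with two test tiles lying at the back. Origin under its middle; x axis points from its front to its back (the way the drawer is pushed), y to its left, z up
- drawer (a joint): How far the drawer is open, in m: 0 is home, about 0.2 is open. It runs with about 2 N of friction. A sprung roller catch is met at about 13 mm open and needs a firmer push of some 6 to 10 N to pass; from about 4 mm open it pulls the drawer home and holds it there
- drawer_floor (a point): On the drawer's inner floor (22 mm above the bench), mid-way between its sides, 95 mm behind its front's inner face; moves with the drawer; axes as the chest's. Inside: x from -95 to 132 mm, y from -156 to 156 mm; of this, the front part, as long as the drawer is open, lies clear of the chest's top. Side and back walls rise 45 mm above the floor. Contents lower than 65 mm pass under the chest's top
- drawer_divider (a point): Middle of the top edge of the drawer's divider, which is 6 mm thick, 45 mm high, runs front to back at y = 26 mm of drawer_floor and parts the drawer in two: the wide bay on its right (y from -156 to 23 mm), the narrow bay on its left (y from 29 to 156 mm)
- drawer_front (a point): Centre of the outer face of the drawer's front panel, 51 mm above the bench; axes as the chest's. The panel is 16 mm thick, 356 mm wide, and reaches from 2 mm to 100 mm above the bench; a steel cup pull 90 mm wide, 28 mm high in its middle stands out 22 mm, the rest is plain and can be pushed on
- bowl: Bystander: bisque bowl, 124 mm across, 66 mm high, pale blue outside, on the bench. Origin under its middle. Leave it
- jar: Bystander: open jar of blue colour, 84 mm across, 90 mm high, on the bench. Origin under its middle. Leave it
- jar2: Bystander: closed jar, 84 mm across, 95 mm high, on the bench. Origin under its middle. Leave it
- jar_lid: Bystander: loose metal jar lid, 80 mm across, 12 mm high, on the bench. Origin under its middle. Leave it
There are look-alikes about, which are no part of the job. What is shaped like the part that bears rib_mid but red or yellow is not meant.

How it is judged:
By the outcome, as a careful person would: the job done as asked, in the order asked, and still so for the second after the job is handed in, with the robot touching nothing.
Of brush, loop_tool, rib, comb only 2 to 4 are there at a start; the rules pass over those that are not, and their reading is None.
At some moment in a run one of seam_tool, brush, loop_tool, rib, comb may be knocked a few centimetres aside while the robot is not near it.
It also fails if it takes over 210 s, if anything falls off the work surface, if the arm or the gripper's body presses on something with over 40 N, if the wrist force passes 120 N, or if a joint passes its speed limit or range.

### The arm

A 6-joint arm with a two-finger parallel gripper is mounted at the origin on the work surface. World frame = base frame: x ahead of the robot, y to its left, z up, the work surface at z = 0. Lengths are in m, angles in rad, forces in N, time in s.
With the tool pointing down it reaches from about 0.225 to 0.875 m from the base axis. Payload 3.4 kg.
Tool frame: the origin (TCP) lies at the very end of the fingers, on their centre line; the grasp point (between the pads) lies 19 mm behind it; z points along the fingers, y is the line along which they close (so a half turn about z gives the same grasp; the last joint's range is limited). The gripper opens to 85 mm and grips with 20 to 120 N. Pads are 22 mm wide; open, the fingers measure 114 mm over their backs; the gripper's body (76 mm by 85 mm) begins 54 mm behind the grasp point. The pads swing forward as they close: fully open they stand 13 mm farther back than shut.
Start: joints at [1.142, 0.276, 1.505, -0, 1.361, -0.121], TCP at [0.174, 0.548, 0.231] pointing down, gripper open.
Joint ranges: [-2.89, 2.89], [-0.75, 2.08], [0.22, 2.7], [-1.18, 4.32], [0.11, 2.71], [-2.7, 2.7]. Speed limits (rad/s): [2.57, 2.57, 3.14, 3.14, 3.14, 3.14].

### API

Orientations are given as [roll, pitch, yaw] about the fixed x, y, z axes, in that order (R = Rz(yaw) Ry(pitch) Rx(roll)).
In Python, from workcell import robot gives the robot as it stands.
- The arm moves only by the tool drive_tool, never from a script. Its argument "plan" is a list of rows, each a list of 2 entries, a list of its own where there are three numbers: the shift along the tool's x, y, z scaled (see below), then the turn, a rotation vector about the tool's x, y, z scaled (see below). A call has 1 to 5 rows; each row shifts and turns the commanded pose from where the row before left it, along the tool's axes as they then stand; what a row does not reach is not made up. The controller multiplies each number of a shift by 50 mm and each number of a turn by pi rad. A row lasts 1/8 s, in which the tool goes at most 62.5 mm and 10.7 degrees, less where a joint would pass 70% of its speed; a pose out of reach is approached as far as the arm can. A call with a number of a shift or a turn outside -1 to 1 is refused whole. A call with a gripper value outside its range is refused whole. "grip" is the opening, from 0 (shut) to 1 (fully open), set as the call begins (left out, the last holds). The fingers move at their own pace and stop on an object; "force" is the grip in N (left out, the last holds). Time passes only in rows, so rows that do not move let the fingers close. It gives the time, the measured TCP pose, the force, the opening and the grip force at its end, in the units of the state.
- robot.read_state(): the state, without advancing time (a new reading comes with each control period).
- robot.read_camera(name): name is "side" or "top" or "wrist"; returns a dict with "pixels" (480x640x3 uint8, red, green, blue), "fx", "fy", "cx", "cy" (pixels), "D" ([k1, k2, p1, p2, k3] as OpenCV has them; the pictures are not rectified), "R" (3x3) and "t" (3): a world point X has camera coordinates R X + t. Camera axes: x right, y down, z forward; pixel columns grow to the right and rows downward; lengths in m; the calibration is good to about 2 mm. A picture is of the moment at which its call begins. There is no depth.
- robot.job_done(): hands the job in; it is judged then, once.
The state is a dict: "time": time; "joint_pos": joint angles; "qd": joint speeds; "joint_efforts": joint torques, N m; "eef_pos": TCP position; "tcp_rot": TCP orientation; "ft_force": force on the tool from outside, world axes, zero at the start; "wrist_torque": the same for the moment, N m; "finger_gap": opening from 0.0 (shut) to 1.0 (fully open); "gripper_force": force on a finger pad.
Only numpy, scipy, OpenCV 4.12 (cv2) and the standard library are available. Lean on these libraries where they do the work, as an engineer would, in place of code of your own. Each camera call takes 0.05 s, during which the arm holds its last target. There are 200 camera calls.

## Working session

There is one attempt and no reset: what is moved stays moved. The work goes in short steps, Python scripts to look and compute and a tool call to move; the robot and the scene stay as the last step left them, time stands still between calls to the robot, and variables do not carry over. Pictures are saved under pics/ and viewed, at most 16 in all, crops included, and the job is handed in when it is done.

Besides the shell and the picture viewer there is one more tool, called after "Request:" as name(argument=value, ...), one argument or row to a line, values as JSON. drive_tool: Moves the arm, as the interface text tells. Shifts and turns lie within -1 to 1; 1 stands for 50 mm of shift or pi rad of turn. Its arguments: {"type":"object","properties":{"plan":{"type":"array","items":{"type":"array"}},"grip":{"type":"number"},"force":{"type":"number"}},"required":["plan"]}

```bash
ls; mkdir -p pics; cat > h.py <<'E'
import numpy as np, cv2
from workcell import robot
def snap(n,f):
    c=robot.read_camera(n); cv2.imwrite(f'pics/{f}.png',c['pixels'][:,:,::-1]); 
    np.savez(f'pics/{f}.npz',**{k:np.array(c[k]) for k in c}); return c
def load(f): return dict(np.load(f'pics/{f}.npz'))
def K(c): return np.array([[c['fx'],0,c['cx']],[0,c['fy'],c['cy']],[0,0,1.]],float)
def px2w(c,px,z):
    p=cv2.undistortPoints(np.array(px,float).reshape(-1,1,2),K(c),np.array(c['D'],float)).reshape(-1,2)
    R=np.array(c['R']);o=-R.T@np.array(c['t'])
    d=np.c_[p,np.ones(len(p))]@R
    return o+d*((z-o[2])/d[:,2])[:,None]
def w2px(c,X):
    return cv2.projectPoints(np.array(X,float).reshape(-1,1,3),cv2.Rodrigues(np.array(c['R'],float))[0],np.array(c['t'],float),K(c),np.array(c['D'],float))[0].reshape(-1,2)
E
python3 - <<'E'
from h import *
for n in('top','side','wrist'): 
    c=snap(n,n+'0'); R=np.array(c['R']);print(n,-R.T@np.array(c['t']),R[2],c['fx'])
print(robot.read_state())
E
```

```text
pics
top [ 0.34411191 -0.06372583  1.31185781] [ 0.13127278 -0.01670895 -0.99120546] 560.5162286318879
side [ 0.22141572 -1.0262824   0.79085239] [ 0.24059626  0.77612117 -0.58288023] 476.0149853567784
wrist [0.09634943 0.57256054 0.37264354] [ 0.29912624 -0.0957295  -0.94939947] 351.8566683717489
{'time': 0.15, 'joint_pos': array([ 1.14199129e+00,  2.76426710e-01,  1.50581264e+00, -2.74468030e-07,
        1.36066483e+00, -1.20967000e-01]), 'qd': array([ 0.00010631, -0.00087694, -0.00340671,  0.00063857, -0.00041799,
       -0.0015487 ]), 'joint_efforts': array([ 1.41225693e-03, -4.17145622e+01, -2.46032149e+01,  3.15011437e-05,
        7.64772703e-03, -2.38506814e-06]), 'eef_pos': array([0.17405713, 0.54763599, 0.23066337]), 'tcp_rot': array([-3.14029068e+00, -1.57998236e-04,  2.83375457e+00]), 'ft_force': array([-0.00429515,  0.72539629,  1.03288521]), 'wrist_torque': array([-0.03248504, -0.02935879, -0.05573357]), 'gripper_force': 0.0, 'finger_gap': 0.9968050922634898}
```

View pics/top0.png

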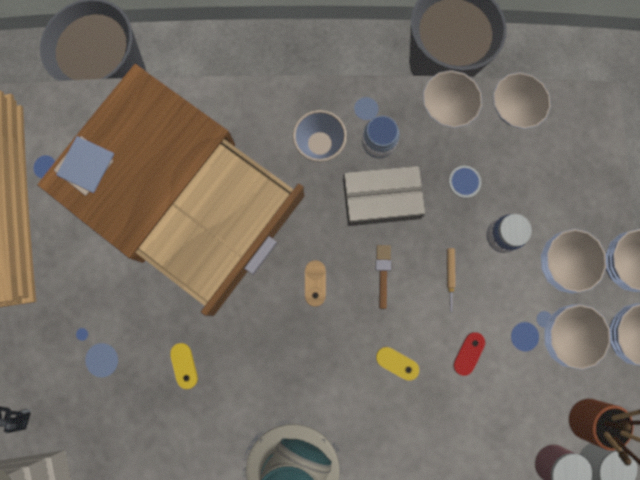

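View pics/side0.png

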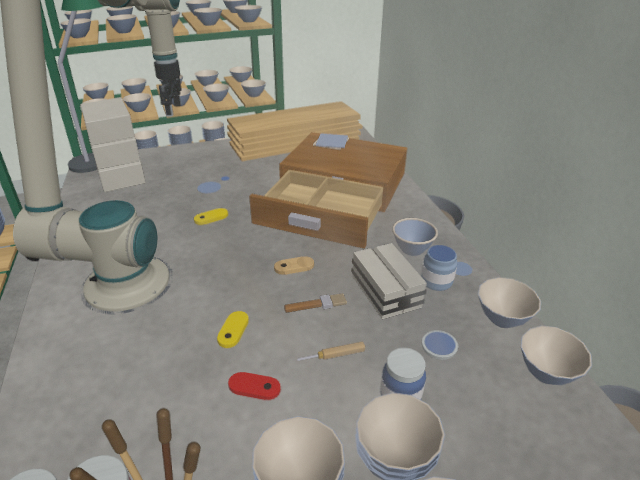

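Top view: the seam tool is at (451,278), the brush at (383,275) and the pale rib at (316,283). The mould is at (385,194) and the drawer at (222,225). Look-alikes are the yellow ribs at (184,366) and (398,364), the red rib at (469,353) and the handled sticks in a pot at (605,425). I see no comb or loop tool. I choose the pale tools by their description and check them in a crop.

```bash
python3 - <<'E'
import cv2
a=cv2.imread('pics/top0.png')
cv2.imwrite('pics/c1.png',cv2.resize(a[155:320,290:490],None,fx=4,fy=3.6,interpolation=cv2.INTER_CUBIC))
cv2.imwrite('pics/c2.png',cv2.resize(a[60:320,30:310],None,fx=2.3,fy=2.3,interpolation=cv2.INTER_CUBIC))
E
```

```text
(no output)
```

View pics/c1.png

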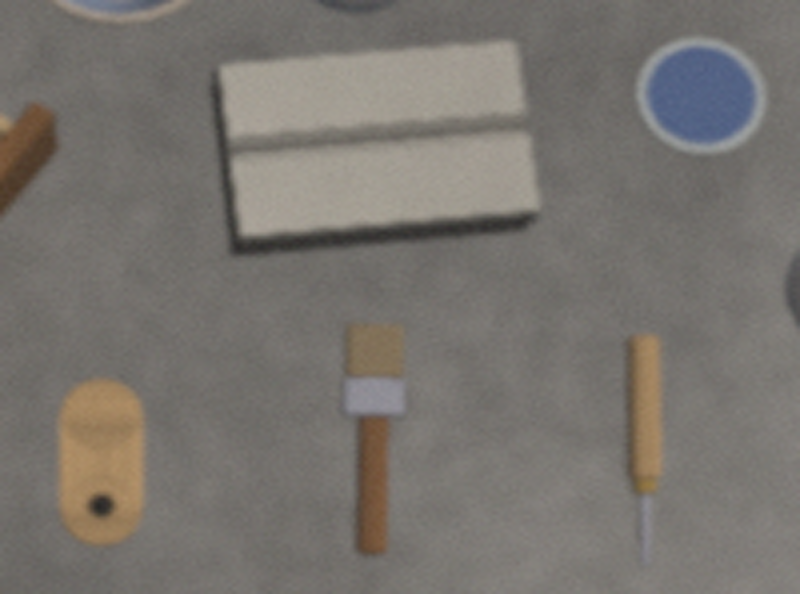

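View pics/c2.png

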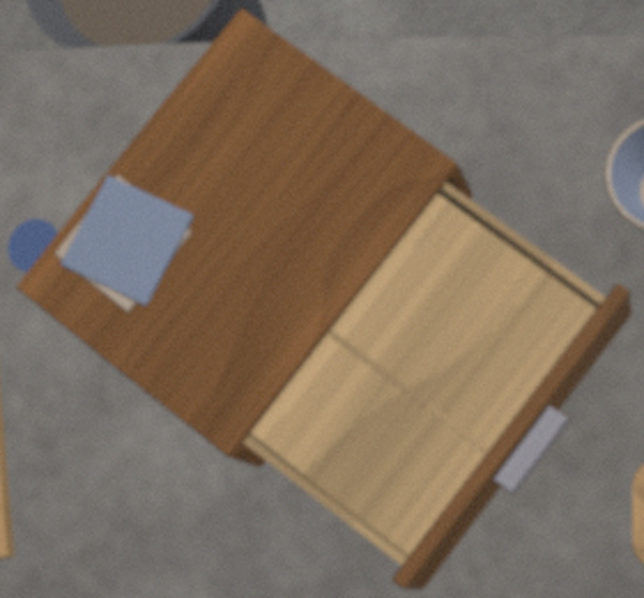

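Crop: the pale rib, with its hole toward the robot, is at (316,283). The brush bristles point away from the robot and the seam tool's point points toward it. The mould groove runs from about (348,195) to (422,189). The drawer is open with its front facing lower right.

```bash
python3 - <<'E'
from h import *
np.set_printoptions(precision=4,suppress=True)
c=load('top0')
f1=lambda P:[(290+u/4-.4,155+v/3.6-.4) for u,v in P]
f2=lambda P:[(30+u/2.3-.3,60+v/2.3-.3) for u,v in P]
M=px2w(c,f1([(220,65),(517,42),(538,213),(237,238)]),.08);print('mould TL TR BR BL\n',M,M.mean(0))
g=px2w(c,f1([(232,147),(527,126)]),.075);print('groove',g, np.linalg.norm(g[0]-g[1]))
for n,P,z in(('seam',[(645,336),(646,485),(646,562)],.009),('brush',[(376,325),(372,553)],.007),('rib',[(102,378),(102,545)],.0065)):
    X=px2w(c,f1(P),z);d=X[-1]-X[0];print(n,X,np.linalg.norm(d),np.degrees(np.arctan2(d[1],d[0])),(X[0]+X[-1])/2)
C=px2w(c,f2([(243,10),(455,165),(233,455),(20,287)]),.105);print('chest BR FR FL BL\n',C,C.mean(0),[np.linalg.norm(C[i]-C[i-1]) for i in range(4)])
for a,b in((0,1),(3,2)):
    d=C[a]-C[b];print(np.degrees(np.arctan2(d[1],d[0])))
d=C[2]-C[1];print(np.degrees(np.arctan2(-d[0],d[1])))
F=px2w(c,f2([(632,303),(420,588)]),.1);d=F[1]-F[0];print('front',F,F.mean(0),np.linalg.norm(d),np.degrees(np.arctan2(-d[0],d[1])))
# refine tools by color seg
hsv=cv2.cvtColor(c['pixels'],cv2.COLOR_RGB2HSV)
for n,(x0,x1,y0,y1),z in(('seam',(440,465,240,300),.012),('rib',(300,332,255,310),.013),('brushall',(370,396,240,312),.01)):
    h=hsv[y0:y1,x0:x1];m=h[...,1]>70
    v,u=np.nonzero(m);X=px2w(c,np.c_[u+x0,v+y0],z)[:,:2];mu=X.mean(0);w,V=np.linalg.eigh(np.cov((X-mu).T));print(n,len(X),mu,V[:,1],np.degrees(np.arctan2(V[1,1],V[0,1]))%180,np.ptp((X-mu)@V,axis=0))
E
```

```text
mould TL TR BR BL
 [[ 0.6738 -0.1215  0.08  ]
 [ 0.689  -0.2912  0.08  ]
 [ 0.5788 -0.2996  0.08  ]
 [ 0.5633 -0.1298  0.08  ]] [ 0.6262 -0.2105  0.08  ]
groove [[ 0.6221 -0.1279  0.075 ]
 [ 0.6356 -0.296   0.075 ]] 0.1686704299016824
seam [[ 0.51   -0.3748  0.009 ]
 [ 0.4121 -0.3722  0.009 ]
 [ 0.3621 -0.3707  0.009 ]] 0.14794672172432285 178.41601861072073 [ 0.4361 -0.3727  0.009 ]
brush [[ 0.5183 -0.215   0.007 ]
 [ 0.3697 -0.21    0.007 ]] 0.14860136161573032 178.07932982956942 [ 0.444  -0.2125  0.007 ]
rib [[ 0.4842 -0.0536  0.0065]
 [ 0.376  -0.0532  0.0065]] 0.10822197733886335 179.79416015724274 [ 0.4301 -0.0534  0.0065]
chest BR FR FL BL
 [[0.9334 0.3646 0.105 ]
 [0.7641 0.1419 0.105 ]
 [0.4796 0.3494 0.105 ]
 [0.6474 0.5767 0.105 ]] [0.7061 0.3582 0.105 ] [np.float64(0.35612127547335126), np.float64(0.279766348781268), np.float64(0.352141910667785), np.float64(0.28251668961613835)]
52.740462286228926
53.556546110568156
53.89193423157136
front [[ 0.6258 -0.0313  0.1   ]
 [ 0.3541  0.1678  0.1   ]] [0.49   0.0682 0.1   ] 0.33679952026119603 53.762004978945136
seam 305 [ 0.4602 -0.3725] [-0.9996  0.0286] 178.36192300921158 [0.017  0.1017]
rib 849 [ 0.4298 -0.053 ] [-1.      0.0098] 179.4358924685033 [0.0468 0.1045]
brushall 421 [ 0.4462 -0.2121] [-0.9998  0.0214] 178.77542213356176 [0.0283 0.1453]
```

```bash
cat >> h.py <<'E'
from scipy.spatial.transform import Rotation as Ro
def rows(P1,rpy1,n=None,P0=None,rpy0=None):
    """rows (units) from pose0 to pose1; even split"""
    s=robot.read_state() if P0 is None else None
    P0=s['eef_pos'] if P0 is None else np.array(P0); R0=Ro.from_euler('xyz',s['tcp_rot'] if rpy0 is None else rpy0)
    R1=Ro.from_euler('xyz',rpy1); w=(R0.inv()*R1).as_rotvec(); d=np.array(P1)-P0
    n=n or int(np.ceil(max(np.linalg.norm(d)/.048,np.linalg.norm(w)/np.radians(10.4))))
    dr=Ro.from_rotvec(w/n); R=R0
    for i in range(n):
        t=R.inv().apply(d/n)/.05
        print(i,np.round(t,3).tolist(),np.round(w/n/np.pi,4).tolist()); R=R*dr
        if not np.linalg.norm(w)>.01: print('x',n);break
E
python3 -c "
from h import *
rows([.462,-.3733,.16],[np.pi,0,3.113])"
```

```text
0 [-0.527, -0.753, 0.068] [-0.0, -0.0, -0.0042]
1 [-0.517, -0.76, 0.068] [-0.0, -0.0, -0.0042]
2 [-0.507, -0.766, 0.068] [-0.0, -0.0, -0.0042]
3 [-0.497, -0.773, 0.068] [-0.0, -0.0, -0.0042]
4 [-0.486, -0.78, 0.068] [-0.0, -0.0, -0.0042]
5 [-0.476, -0.786, 0.068] [-0.0, -0.0, -0.0042]
6 [-0.465, -0.792, 0.068] [-0.0, -0.0, -0.0042]
7 [-0.455, -0.798, 0.068] [-0.0, -0.0, -0.0042]
8 [-0.444, -0.804, 0.068] [-0.0, -0.0, -0.0042]
9 [-0.433, -0.81, 0.068] [-0.0, -0.0, -0.0042]
10 [-0.423, -0.816, 0.068] [-0.0, -0.0, -0.0042]
11 [-0.412, -0.822, 0.068] [-0.0, -0.0, -0.0042]
12 [-0.401, -0.827, 0.068] [-0.0, -0.0, -0.0042]
13 [-0.39, -0.832, 0.068] [-0.0, -0.0, -0.0042]
14 [-0.379, -0.837, 0.068] [-0.0, -0.0, -0.0042]
15 [-0.367, -0.842, 0.068] [-0.0, -0.0, -0.0042]
16 [-0.356, -0.847, 0.068] [-0.0, -0.0, -0.0042]
17 [-0.345, -0.852, 0.067] [-0.0, -0.0, -0.0042]
18 [-0.334, -0.856, 0.067] [-0.0, -0.0, -0.0042]
19 [-0.322, -0.861, 0.067] [-0.0, -0.0, -0.0042]
20 [-0.311, -0.865, 0.067] [-0.0, -0.0, -0.0042]
```

Request:
drive_tool(
  plan=[
    [[-0.5,-0.76,0.05],[0,0,-0.018]],
    [[-0.46,-0.79,0.05],[0,0,-0.018]],
    [[-0.42,-0.82,0.05],[0,0,-0.018]],
    [[-0.37,-0.84,0.05],[0,0,-0.018]],
    [[-0.33,-0.86,0.05],[0,0,-0.017]],
  ],
  grip=0.6,
)

```text
time: 0.78
eef_pos: [0.2372, 0.3261, 0.2186]
tcp_rot: [-3.141, 0.0, 3.116]
ft_force: [1.3, 0.2, 0.3]
finger_gap: 0.597
gripper_force: 0.0
```

Request:
drive_tool(
  plan=[
    [[-0.31,-0.87,0.07],[0,0,0]],
    [[-0.31,-0.87,0.07],[0,0,0]],
    [[-0.31,-0.87,0.07],[0,0,0]],
    [[-0.31,-0.87,0.07],[0,0,0]],
    [[-0.31,-0.87,0.07],[0,0,0]],
  ],
)

```text
time: 1.4
eef_pos: [0.3086, 0.1066, 0.2013]
tcp_rot: [3.141, 0.001, 3.114]
ft_force: [0.1, -0.4, 0.5]
finger_gap: 0.6
gripper_force: 0.0
```

Request:
drive_tool(
  plan=[
    [[-0.31,-0.87,0.07],[0,0,0]],
    [[-0.31,-0.87,0.07],[0,0,0]],
    [[-0.31,-0.87,0.07],[0,0,0]],
    [[-0.31,-0.87,0.07],[0,0,0]],
    [[-0.31,-0.87,0.07],[0,0,0]],
  ],
)

```text
time: 2.02
eef_pos: [0.3799, -0.1131, 0.1836]
tcp_rot: [3.141, 0.0, 3.113]
ft_force: [0.5, 0.7, -0.7]
finger_gap: 0.599
gripper_force: 0.0
```

```bash
python3 -c "
from h import *
s=robot.read_state();print(s['joint_pos'],s['eef_pos'],s['tcp_rot'],s['time'])
rows([.462,-.3733,.16],[np.pi,0,3.113])"
```

```text
[-4.65738255e-01  3.95088058e-02  1.92657990e+00  4.36178733e-04
  1.17541469e+00 -2.00777892e+00] [ 0.37993692 -0.11312526  0.18361008] [3.14126570e+00 2.51203252e-04 3.11266897e+00] 2.025
0 [-0.298, -0.859, 0.078] [0.0, 0.0, -0.0]
x 6
```

Request:
drive_tool(
  plan=[
    [[-0.3,-0.86,0.08],[0,0,0]],
    [[-0.3,-0.86,0.08],[0,0,0]],
    [[-0.3,-0.86,0.08],[0,0,0]],
    [[-0.3,-0.86,0.08],[0,0,0]],
    [[-0.3,-0.86,0.08],[0,0,0]],
  ],
)

```text
time: 2.65
eef_pos: [0.4489, -0.33, 0.1633]
tcp_rot: [3.141, -0.0, 3.113]
ft_force: [0.4, -0.1, -0.1]
finger_gap: 0.599
gripper_force: 0.0
```

Request:
drive_tool(
  plan=[
    [[-0.3,-0.86,0.08],[0,0,0]],
    [[0,0,0],[0,0,0]],
    [[0,0,0],[0,0,0]],
  ],
)

```text
time: 3.02
eef_pos: [0.4619, -0.3713, 0.1591]
tcp_rot: [3.14, -0.001, 3.113]
ft_force: [-1.0, 0.1, 0.4]
finger_gap: 0.603
gripper_force: 0.0
```

```bash
python3 -c "
from h import *
s=robot.read_state();print(s['joint_pos'],s['eef_pos'],s['tcp_rot'],s['time'])
c=snap('wrist','w1');a=c['pixels'][:,:,::-1].copy()
for p in w2px(c,[[.51,-.3748,.018],[.4635,-.3733,.018],[.3621,-.3707,.009],[.462,-.3733,.018]]): print(p);cv2.circle(a,tuple(int(round(x)) for x in p),3,(0,0,255),1)
cv2.imwrite('pics/w1a.png',a)"
```

```text
[-7.94748114e-01  3.50782457e-01  1.57911437e+00  4.83961226e-04
  1.21396519e+00 -2.33708621e+00] [ 0.46192117 -0.37132776  0.15911944] [ 3.13969245e+00 -1.32087591e-03  3.11296611e+00] 3.025
[315.28389956 282.32642225]
[315.34829428 231.59581203]
[314.76455154 103.8621222 ]
[315.29289257 229.87668839]
```

View pics/w1a.png

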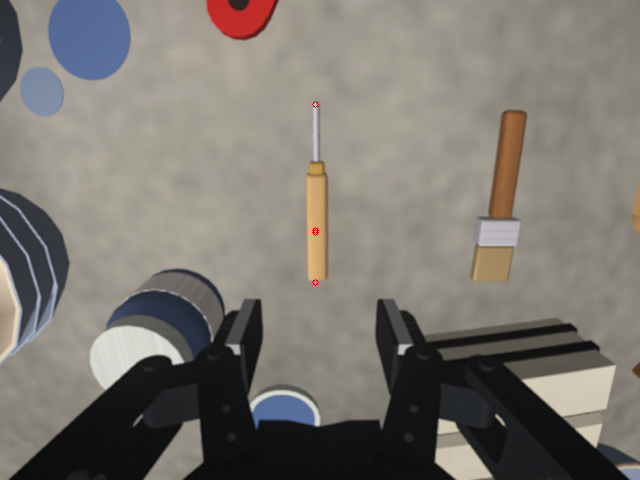

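The markers sit on the seam tool: tail at (316,283), point at (316,104). The brush is at (500,195). I descend now.

Request:
drive_tool(
  plan=[
    [[0,0,0.8],[0,0,0]],
    [[0,0,0.8],[0,0,0]],
    [[0,0,0.8],[0,0,0]],
    [[0,0,0.5],[0,0,0]],
    [[0,0,0.2],[0,0,0]],
  ],
)

```text
time: 3.7
eef_pos: [0.4616, -0.3701, 0.0038]
tcp_rot: [3.139, -0.002, 3.114]
ft_force: [-0.2, -0.4, 0.7]
finger_gap: 0.595
gripper_force: 0.0
```

Request:
drive_tool(
  plan=[
    [[0,0,0],[0,0,0]],
    [[0,0,0],[0,0,0]],
    [[0,0,0],[0,0,0]],
    [[0,0,0],[0,0,0]],
    [[0,0,0],[0,0,0]],
  ],
  grip=0,
  force=80,
)

```text
time: 4.32
eef_pos: [0.4633, -0.3726, 0.0064]
tcp_rot: [-3.14, 0.002, 3.113]
ft_force: [-0.3, 1.3, 7.6]
finger_gap: 0.181
gripper_force: 80.5
```

Request:
drive_tool(
  plan=[
    [[0,0,-0.5],[0,0,0]],
    [[0,0,-0.9],[0,0,0]],
    [[0,0,-0.9],[0,0,0]],
    [[0,0,-0.9],[0,0,0]],
    [[0,0,-0.9],[0,0,0]],
  ],
)

```text
time: 4.95
eef_pos: [0.4623, -0.372, 0.2116]
tcp_rot: [-3.141, 0.001, 3.113]
ft_force: [0.4, -0.9, -1.7]
finger_gap: 0.185
gripper_force: 79.7
```

```bash
python3 -c "
from h import *
s=robot.read_state();print(s['joint_pos'],s['eef_pos'],s['tcp_rot'],s['finger_gap'])
R=Ro.from_euler('xyz',[np.pi,0,np.radians(95)])*Ro.from_rotvec([0,-np.pi/4,0])
print(R.as_matrix())
P=np.array([.6205,-.1363,.13])-R.apply([.0998,0,-.0026]);print(P,R.as_euler('xyz'))
rows(P,R.as_euler('xyz'))
"
```

```text
[-7.94757034e-01  3.14321343e-01  1.49855969e+00  2.93986724e-05
  1.32795114e+00 -2.33721821e+00] [ 0.46232029 -0.37196303  0.21156103] [-3.14108577e+00  5.67646993e-04  3.11325059e+00] 0.18492960908591266
[[-6.16284167e-02  9.96194698e-01  6.16284167e-02]
 [ 7.04416026e-01  8.71557427e-02 -7.04416026e-01]
 [-7.07106781e-01  1.66533454e-16 -7.07106781e-01]]
[ 0.62681075 -0.2084322   0.19873078] [3.14159265 0.78539816 1.65806279]
0 [-0.355, 0.374, 0.029] [0.0201, -0.0226, 0.0486]
1 [-0.292, 0.425, 0.026] [0.0201, -0.0226, 0.0486]
2 [-0.222, 0.466, 0.016] [0.0201, -0.0226, 0.0486]
3 [-0.148, 0.494, -0.001] [0.0201, -0.0226, 0.0486]
4 [-0.072, 0.511, -0.025] [0.0201, -0.0226, 0.0486]
5 [0.003, 0.513, -0.055] [0.0201, -0.0226, 0.0486]
6 [0.076, 0.503, -0.09] [0.0201, -0.0226, 0.0486]
7 [0.143, 0.479, -0.129] [0.0201, -0.0226, 0.0486]
8 [0.203, 0.443, -0.17] [0.0201, -0.0226, 0.0486]
```

Request:
drive_tool(
  plan=[
    [[-0.355,0.375,0.03],[0.02,-0.0225,0.0485]],
    [[-0.29,0.425,0.025],[0.02,-0.0225,0.0485]],
    [[-0.22,0.465,0.015],[0.02,-0.0225,0.0485]],
    [[-0.15,0.495,0],[0.02,-0.0225,0.0485]],
    [[-0.07,0.51,-0.025],[0.02,-0.0225,0.0485]],
  ],
)

```text
time: 5.58
eef_pos: [0.5457, -0.2872, 0.2029]
tcp_rot: [-2.974, 0.398, 2.423]
ft_force: [0.4, -0.5, -0.0]
finger_gap: 0.178
gripper_force: 79.7
```

Request:
drive_tool(
  plan=[
    [[0,0.515,-0.055],[0.02,-0.0225,0.0485]],
    [[0.075,0.505,-0.09],[0.02,-0.0225,0.0485]],
    [[0.145,0.48,-0.13],[0.02,-0.0225,0.0485]],
    [[0.205,0.445,-0.17],[0.02,-0.0225,0.0485]],
    [[0,0,0],[0,0,0]],
  ],
)

```text
time: 6.2
eef_pos: [0.5985, -0.22, 0.1941]
tcp_rot: [-3.037, 0.686, 1.895]
ft_force: [0.5, -0.4, -0.7]
finger_gap: 0.18
gripper_force: 79.7
```

```bash
python3 -c "
from h import *
s=robot.read_state();print(s['joint_pos'],s['eef_pos'],s['tcp_rot'],s['finger_gap'])
a=[snap('top','t2'),snap('side','s2'),snap('wrist','w2')]
R=Ro.from_euler('xyz',s['tcp_rot']);tip=s['eef_pos']+R.apply([.0998,0,-.0026]);print(tip)
ims=[]
for c,n in zip(a,'tsw'):
  p=w2px(c,[tip])[0];q=w2px(c,[[.6205,-.1363,.072],[.6335,-.2857,.072]]);print(p,q)
  x,y=[int(v) for v in p]; x=min(max(x,65),574);y=min(max(y,60),419);im=c['pixels'][y-60:y+60,x-65:x+65,::-1];ims.append(cv2.resize(im,None,fx=2,fy=2) if n=='w' else cv2.resize(im,None,fx=2,fy=2,interpolation=cv2.INTER_CUBIC));print(x-65,y-60)
cv2.imwrite('pics/m2.png',np.hstack(ims))"
```

```text
[-0.10642778  0.3499323   1.71743855 -0.80132125  1.0309094   0.0207277 ] [ 0.59846433 -0.21999109  0.19408956] [-3.03660918  0.68586056  1.89487609] 0.1804313305360715
[ 0.57360742 -0.14513971  0.13288331]
[357.22229832 211.61226048] [[351.24852321 196.41312421]
 [416.65295659 190.80700502]]
292 151
[359.77591111 236.40904666] [[374.72994472 251.38427773]
 [403.33057014 287.86095254]]
294 176
[325.68209809  70.49803024] [[435.11743473  11.71695589]
 [355.48072778 203.6641401 ]]
260 10
```

View pics/m2.png

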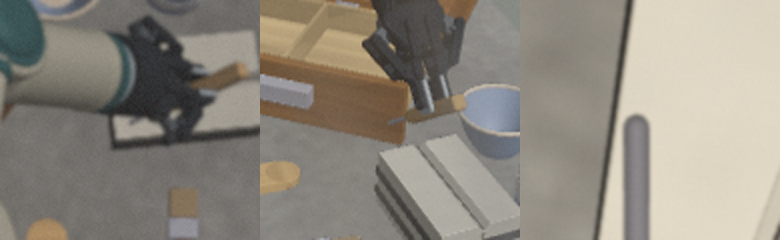

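```bash
cat >> h.py <<'E'
def tiprow(off,tip,yaw,tilt,n=None):
    R=Ro.from_euler('xyz',[np.pi,0,np.radians(yaw)])*Ro.from_rotvec([0,-np.radians(tilt),0])
    P=np.array(tip)-R.apply(off);print('P',P.round(4),R.as_euler('xyz').round(3));rows(P,R.as_euler('xyz'),n)
E
python3 -c "
from h import *
from scipy.optimize import least_squares
s=robot.read_state();R=Ro.from_euler('xyz',s['tcp_rot']);c=load('w2')
f=lambda o:w2px(c,[s['eef_pos']+R.apply([.0998,o[0],o[1]])])[0]-[318.5,73]
r=least_squares(f,[0,-.0026],x_scale=.01);print(r.x,r.fun)
o=[.0998,r.x[0],-.0026];print(f(r.x*[1,0]+[0,-.0026]))
tiprow(o,[.6205,-.1363,.13],95,45)
"
```

```text
[-0.00013883 -0.01716154] [2.27373675e-13 2.84217094e-14]
[-3.85462726e-03  5.89250377e+00]
P [ 0.6269 -0.2084  0.1987] [3.142 0.785 1.658]
0 [0.015, 0.328, -0.085] [0.0083, -0.0141, 0.0282]
1 [0.039, 0.324, -0.095] [0.0083, -0.0141, 0.0282]
```

Request:
drive_tool(
  plan=[
    [[0.015,0.33,-0.085],[0.0083,-0.014,0.028]],
    [[0.04,0.325,-0.095],[0.0083,-0.014,0.028]],
    [[0,0,0],[0,0,0]],
    [[0,0,0],[0,0,0]],
  ],
)

```text
time: 6.85
eef_pos: [0.6264, -0.2091, 0.1989]
tcp_rot: [-3.14, 0.784, 1.659]
ft_force: [0.3, -0.7, -0.4]
finger_gap: 0.174
gripper_force: 79.7
```

```bash
python3 -c "
from h import *
robot.read_camera('top')
c=snap('wrist','w3');s=robot.read_state();print(s['joint_pos'],s['eef_pos'],s['tcp_rot'])
R=Ro.from_euler('xyz',s['tcp_rot']);tip=s['eef_pos']+R.apply([.0998,0,-.0026]);print(tip)
print(w2px(c,[tip,[.6205,-.1363,.072],[.6335,-.2857,.072]]))
s2=snap('side','s3');print(w2px(s2,[tip]))
"
```

```text
[-0.03630822  0.42604756  1.63965555 -0.87824146  1.14618073  0.2881631 ] [ 0.62637271 -0.20908931  0.19911239] [-3.14086583  0.78461422  1.65783895]
[ 0.6200753  -0.13690188  0.1304384 ]
[[320.6355441   76.51698436]
 [321.47371704  -8.08162267]
 [320.16967514 186.84710892]]
[[376.36298769 232.52468903]]
```

View pics/w3.png

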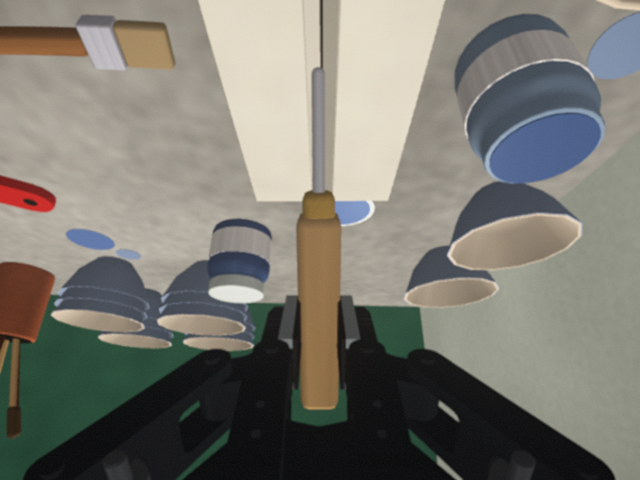

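Wrist view: the rod's tip is at (318,70), straight over the joint line, which shows at (321,0) and lines up with the groove's right end at (320,200). I lower it into the groove.

Request:
drive_tool(
  plan=[
    [[0.2,0,0.2],[0,0,0]],
    [[0.2,0,0.2],[0,0,0]],
    [[0.2,0,0.2],[0,0,0]],
    [[0.1,0,0.1],[0,0,0]],
    [[0,0,0],[0,0,0]],
  ],
)

```text
time: 7.62
eef_pos: [0.6273, -0.208, 0.148]
tcp_rot: [-3.139, 0.785, 1.661]
ft_force: [1.1, -0.6, -0.1]
finger_gap: 0.183
gripper_force: 79.7
```

Request:
drive_tool(
  plan=[
    [[0.015,0,0.015],[0,0,0]],
    [[0.015,0,0.015],[0,0,0]],
    [[0.015,0,0.015],[0,0,0]],
    [[0,0,0],[0,0,0]],
  ],
)

```text
time: 8.12
eef_pos: [0.6276, -0.208, 0.146]
tcp_rot: [3.142, 0.785, 1.658]
ft_force: [-0.1, 1.2, 0.2]
finger_gap: 0.184
gripper_force: 79.7
```

Request:
drive_tool(
  plan=[
    [[0.015,0,0.015],[0,0,0]],
    [[0.015,0,0.015],[0,0,0]],
    [[0,0,0],[0,0,0]],
  ],
)

```text
time: 8.5
eef_pos: [0.6275, -0.2081, 0.1438]
tcp_rot: [-3.141, 0.785, 1.659]
ft_force: [-0.1, 0.2, 0.5]
finger_gap: 0.184
gripper_force: 79.8
```

Request:
drive_tool(
  plan=[
    [[0.015,0,0.015],[0,0,0]],
    [[0,0,0],[0,0,0]],
  ],
)

```text
time: 8.75
eef_pos: [0.6277, -0.2083, 0.1433]
tcp_rot: [3.142, 0.786, 1.658]
ft_force: [-0.7, -0.6, 2.1]
finger_gap: 0.183
gripper_force: 79.9
```

Request:
drive_tool(
  plan=[
    [[0.015,0,0.015],[0,0,0]],
    [[0,0,0],[0,0,0]],
  ],
)

```text
time: 9.0
eef_pos: [0.6278, -0.2086, 0.1427]
tcp_rot: [3.141, 0.787, 1.658]
ft_force: [-0.3, -2.8, 4.1]
finger_gap: 0.181
gripper_force: 80.1
```

Request:
drive_tool(
  plan=[
    [[0.028,0,-0.028],[0,0,0]],
    [[0,0,0],[0,0,0]],
  ],
)

```text
time: 9.25
eef_pos: [0.6276, -0.2068, 0.1429]
tcp_rot: [3.141, 0.787, 1.658]
ft_force: [-0.5, -2.6, 6.1]
finger_gap: 0.181
gripper_force: 80.0
```

Request:
drive_tool(
  plan=[
    [[-0.03,0,0.03],[0,0,0]],
    [[-0.05,0,0.05],[0,0,0]],
    [[-0.05,0,0.05],[0,0,0]],
    [[-0.05,0,0.05],[0,0,0]],
    [[-0.05,0,0.05],[0,0,0]],
  ],
)

```text
time: 9.88
eef_pos: [0.629, -0.2224, 0.1415]
tcp_rot: [3.142, 0.785, 1.659]
ft_force: [-0.1, 1.3, 3.5]
finger_gap: 0.183
gripper_force: 80.2
```

Request:
drive_tool(
  plan=[
    [[-0.05,0,0.05],[0,0,0]],
    [[-0.05,0,0.05],[0,0,0]],
    [[-0.05,0,0.05],[0,0,0]],
    [[-0.05,0,0.05],[0,0,0]],
    [[-0.05,0,0.05],[0,0,0]],
  ],
)

```text
time: 10.5
eef_pos: [0.6305, -0.24, 0.1416]
tcp_rot: [3.141, 0.785, 1.658]
ft_force: [0.1, 2.7, 3.6]
finger_gap: 0.183
gripper_force: 80.4
```

Request:
drive_tool(
  plan=[
    [[-0.05,0,0.05],[0,0,0]],
    [[-0.05,0,0.05],[0,0,0]],
    [[-0.05,0,0.05],[0,0,0]],
    [[-0.05,0,0.05],[0,0,0]],
    [[-0.05,0,0.05],[0,0,0]],
  ],
)

```text
time: 11.12
eef_pos: [0.6321, -0.2576, 0.1416]
tcp_rot: [3.141, 0.785, 1.658]
ft_force: [0.9, 3.0, 2.9]
finger_gap: 0.185
gripper_force: 80.4
```

Request:
drive_tool(
  plan=[
    [[-0.05,0,0.05],[0,0,0]],
    [[-0.05,0,0.05],[0,0,0]],
    [[-0.05,0,0.05],[0,0,0]],
    [[-0.05,0,0.05],[0,0,0]],
    [[-0.05,0,0.05],[0,0,0]],
  ],
)

```text
time: 11.75
eef_pos: [0.6336, -0.2753, 0.1416]
tcp_rot: [3.142, 0.785, 1.658]
ft_force: [0.6, 3.6, 3.9]
finger_gap: 0.183
gripper_force: 80.4
```

Request:
drive_tool(
  plan=[
    [[-0.05,0,0.05],[0,0,0]],
    [[-0.05,0,0.05],[0,0,0]],
    [[-0.05,0,0.05],[0,0,0]],
    [[-0.05,0,0.05],[0,0,0]],
    [[-0.05,0,0.05],[0,0,0]],
  ],
)

```text
time: 12.38
eef_pos: [0.6351, -0.2929, 0.1416]
tcp_rot: [3.142, 0.785, 1.658]
ft_force: [1.7, 2.8, 3.2]
finger_gap: 0.183
gripper_force: 80.4
```

Request:
drive_tool(
  plan=[
    [[-0.05,0,0.05],[0,0,0]],
    [[-0.05,0,0.05],[0,0,0]],
    [[-0.05,0,0.05],[0,0,0]],
    [[-0.05,0,0.05],[0,0,0]],
    [[-0.05,0,0.05],[0,0,0]],
  ],
)

```text
time: 13.0
eef_pos: [0.6367, -0.3105, 0.1416]
tcp_rot: [3.141, 0.785, 1.658]
ft_force: [2.1, 3.9, 3.8]
finger_gap: 0.184
gripper_force: 80.4
```

Request:
drive_tool(
  plan=[
    [[-0.05,0,0.05],[0,0,0]],
    [[-0.05,0,0.05],[0,0,0]],
    [[-0.05,0,0.05],[0,0,0]],
    [[-0.05,0,0.05],[0,0,0]],
    [[-0.05,0,0.05],[0,0,0]],
  ],
)

```text
time: 13.62
eef_pos: [0.6382, -0.3281, 0.1416]
tcp_rot: [3.142, 0.785, 1.659]
ft_force: [2.2, 3.4, 2.8]
finger_gap: 0.182
gripper_force: 80.4
```

Request:
drive_tool(
  plan=[
    [[-0.05,0,0.05],[0,0,0]],
    [[-0.05,0,0.05],[0,0,0]],
    [[-0.05,0,0.05],[0,0,0]],
    [[-0.05,0,0.05],[0,0,0]],
    [[-0.05,0,0.05],[0,0,0]],
  ],
)

```text
time: 14.25
eef_pos: [0.6398, -0.3457, 0.1416]
tcp_rot: [3.142, 0.785, 1.658]
ft_force: [2.1, 4.0, 3.6]
finger_gap: 0.181
gripper_force: 80.4
```

```bash
python3 -c "
from h import *
c=snap('side','s4');s=robot.read_state();print(s['eef_pos'],s['joint_pos'])
R=Ro.from_euler('xyz',s['tcp_rot']);p=w2px(c,[s['eef_pos']+R.apply([.0998,0,-.0026]),[.6335,-.2857,.0755]]);print(p)
w=snap('wrist','w4')['pixels']
x,y=p[1].astype(int);cv2.imwrite('pics/m4.png',np.hstack([cv2.resize(c['pixels'][y-60:y+60,x-60:x+60,::-1],(480,480),interpolation=cv2.INTER_CUBIC),cv2.resize(w[20:140,250:370,::-1],(300,480))]));print(x-60,y-60)"
```

```text
[ 0.63979341 -0.34638461  0.1419751 ] [-0.25546289  0.5078746   1.66239102 -0.97759668  0.93332887  0.25519443]
[[401.37944964 284.35536487]
 [403.49621586 286.70966224]]
343 226
```

View pics/m4.png

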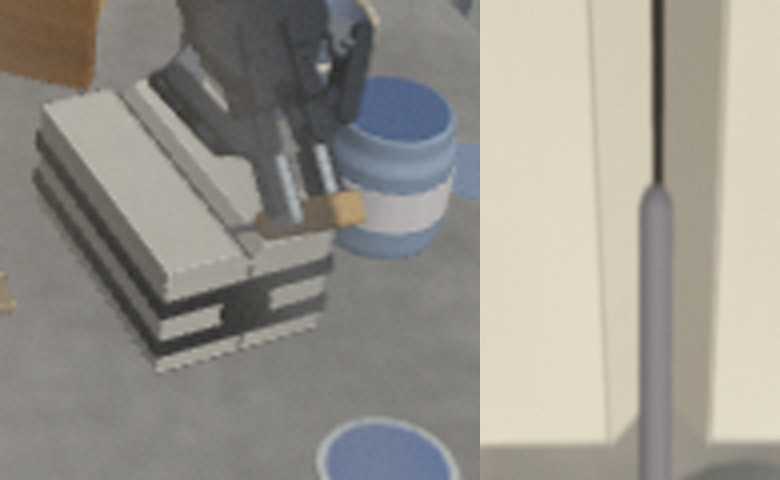

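Wrist crop: the rod's tip sits exactly on the joint line at about px (320,69), and the mould's right end is at row ~131. I measure what is left.

```bash
python3 -c "
from h import *
w=load('w4')
print(px2w(w,[[290,130.5],[348,130.5]],.08), px2w(w,[[320.5,69.5]],.0755))"
```

```text
[[ 0.62300628 -0.29577418  0.08      ]
 [ 0.64655823 -0.29368086  0.08      ]] [[ 0.63307782 -0.26964174  0.0755    ]]
```

Request:
drive_tool(
  plan=[
    [[-0.05,0,0.05],[0,0,0]],
    [[-0.05,0,0.05],[0,0,0]],
    [[-0.05,0,0.05],[0,0,0]],
    [[-0.05,0,0.05],[0,0,0]],
    [[-0.025,0,0.025],[0,0,0]],
  ],
)

```text
time: 14.98
eef_pos: [0.6412, -0.3613, 0.1415]
tcp_rot: [3.141, 0.784, 1.658]
ft_force: [3.2, 4.4, 3.9]
finger_gap: 0.183
gripper_force: 80.5
```

Request:
drive_tool(
  plan=[
    [[0,0,0],[0,0,0]],
    [[0,0,0],[0,0,0]],
  ],
)

```text
time: 15.22
eef_pos: [0.6413, -0.3616, 0.1419]
tcp_rot: [3.141, 0.786, 1.658]
ft_force: [4.1, 1.9, 4.9]
finger_gap: 0.184
gripper_force: 80.4
```

```bash
python3 -c "
from h import *
w=snap('wrist','w5');s=robot.read_state();print(s['eef_pos'],s['ft_force'])
g=cv2.cvtColor(w['pixels'],cv2.COLOR_RGB2GRAY)
print('edge',[int(x) for x in g[80:135:1,285]]); print('tip',[int(x) for x in g[50:90,320]])"
```

```text
[ 0.64123796 -0.36162833  0.14192914] [3.37777476 1.91736487 3.92527578]
edge [222, 221, 222, 221, 221, 221, 221, 220, 222, 221, 221, 220, 222, 223, 221, 221, 222, 223, 223, 221, 203, 171, 153, 156, 155, 158, 156, 159, 158, 158, 156, 158, 156, 157, 157, 157, 156, 154, 154, 154, 153, 150, 149, 149, 151, 150, 149, 148, 147, 146, 148, 146, 149, 147, 149]
tip [66, 64, 66, 65, 64, 66, 66, 67, 66, 64, 66, 67, 66, 66, 69, 77, 95, 109, 121, 131, 135, 142, 144, 146, 146, 143, 142, 145, 146, 144, 144, 142, 143, 144, 144, 143, 145, 143, 144, 143]
```

```bash
python3 -c "
from h import *
w=load('w5')
print(px2w(w,[[287,100.7]],.08), px2w(w,[[320.5,69.5]],.0755))
# drop poses
a=np.radians(53.6);A=np.array([np.cos(a),np.sin(a)]);L=np.array([-A[1],A[0]]);fl=np.array([.494,.070])+.111*A
np.set_printoptions(precision=4,suppress=True);print(fl,A,L)
for x,y in((0,-110),(0,-35),(5,92)): print(x,y,fl+x/1e3*A+y/1e3*L)
"
```

```text
[[ 0.62307863 -0.29579316  0.08      ]] [[ 0.63453054 -0.28482799  0.0755    ]]
[0.5599 0.1593] [0.5934 0.8049] [-0.8049  0.5934]
0 -110 [0.6484 0.0941]
0 -35 [0.588  0.1386]
5 92 [0.4888 0.218 ]
```

Request:
drive_tool(
  plan=[
    [[-0.036,0,0.036],[0,0,0]],
    [[0,0,0],[0,0,0]],
    [[-0.1,0,-0.1],[0,0,0]],
    [[-0.5,0,-0.5],[0,0,0]],
    [[-0.5,0,-0.5],[0,0,0]],
  ],
)

```text
time: 15.9
eef_pos: [0.638, -0.3642, 0.2178]
tcp_rot: [-3.13, 0.783, 1.664]
ft_force: [0.9, -0.7, -0.9]
finger_gap: 0.183
gripper_force: 79.7
```

```bash
python3 -c "
from h import *
P=[.58,.0,.21]
rows([.6348,.0755,.17],[np.pi,0,np.radians(53.6)],10)"
```

```text
0 [0.689, 0.069, -0.551] [0.0087, 0.0239, 0.0218]
1 [0.731, 0.006, -0.499] [0.0087, 0.0239, 0.0218]
2 [0.764, -0.058, -0.442] [0.0087, 0.0239, 0.0218]
3 [0.789, -0.123, -0.381] [0.0087, 0.0239, 0.0218]
4 [0.805, -0.187, -0.317] [0.0087, 0.0239, 0.0218]
5 [0.811, -0.25, -0.25] [0.0087, 0.0239, 0.0218]
6 [0.808, -0.312, -0.182] [0.0087, 0.0239, 0.0218]
7 [0.795, -0.371, -0.112] [0.0087, 0.0239, 0.0218]
8 [0.774, -0.427, -0.042] [0.0087, 0.0239, 0.0218]
9 [0.743, -0.479, 0.027] [0.0087, 0.0239, 0.0218]
```

Request:
drive_tool(
  plan=[
    [[0.69,0.07,-0.55],[0.0087,0.024,0.022]],
    [[0.73,0,-0.5],[0.0087,0.024,0.022]],
    [[0.765,-0.06,-0.44],[0.0087,0.024,0.022]],
    [[0.79,-0.12,-0.38],[0.0087,0.024,0.022]],
    [[0.805,-0.19,-0.32],[0.0087,0.024,0.022]],
  ],
)

```text
time: 16.52
eef_pos: [0.6362, -0.1428, 0.1937]
tcp_rot: [3.066, 0.387, 1.265]
ft_force: [0.5, -0.7, 0.2]
finger_gap: 0.185
gripper_force: 79.7
```

Request:
drive_tool(
  plan=[
    [[0.81,-0.25,-0.25],[0.0087,0.024,0.022]],
    [[0.81,-0.31,-0.18],[0.0087,0.024,0.022]],
    [[0.795,-0.37,-0.11],[0.0087,0.024,0.022]],
    [[0.775,-0.43,-0.04],[0.0087,0.024,0.022]],
    [[0.745,-0.48,0.03],[0.0087,0.024,0.022]],
  ],
)

```text
time: 17.15
eef_pos: [0.6351, 0.0767, 0.1694]
tcp_rot: [3.139, -0.006, 0.932]
ft_force: [0.2, -0.4, -0.3]
finger_gap: 0.181
gripper_force: 79.7
```

Request:
drive_tool(
  plan=[
    [[0,0,0],[0,0,0]],
    [[0,0,0],[0,0,0]],
  ],
)

```text
time: 17.4
eef_pos: [0.6365, 0.075, 0.1701]
tcp_rot: [3.135, -0.004, 0.935]
ft_force: [-1.2, 0.1, -0.6]
finger_gap: 0.183
gripper_force: 79.7
```

```bash
python3 -c "
from h import *
c=snap('wrist','w6');snap('top','t6')
s=robot.read_state();print(s['joint_pos'])
rows([.6348,.0755,.17],[np.pi,0,np.radians(53.6)])"
```

```text
[ 8.72776953e-03  4.06471706e-01  1.45917328e+00 -3.82676255e-05
  1.26606653e+00  6.45915780e-01]
0 [-0.021, -0.047, 0.01] [0.0025, -0.0019, -0.0006]
```

View pics/w6.png

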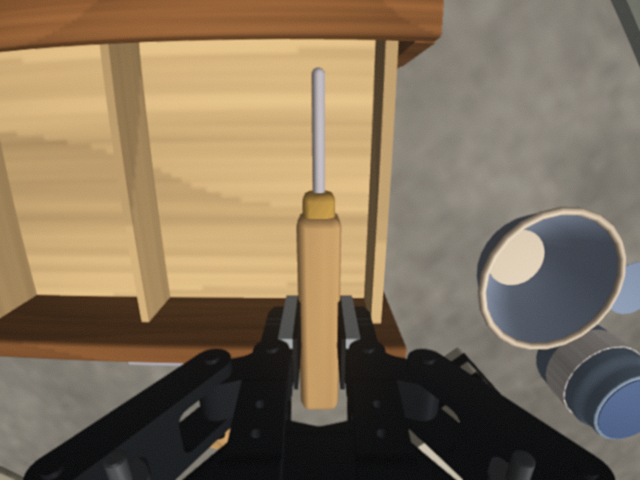

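Wrist view: the tool is over the wide bay. Chest edge at row ~40, panel inner edge at row ~297, right wall at column ~380, divider at columns 105–165.

```bash
python3 -c "
from h import *
np.set_printoptions(precision=4,suppress=True)
w=load('w6');a=np.radians(53.6);A=np.array([np.cos(a),np.sin(a)]);L=np.array([-A[1],A[0]]);fl=np.array([.5599,.1593])
def q(n,P,z):
  for X in px2w(w,P,z): d=X[:2]-fl;print(n,'x %.4f y %.4f'%(d@A,d@L))
q('panel inner top',[(50,297),(170,298),(260,298)],.1)
q('panel outer top',[(50,357),(200,360)],.1)
q('chest edge',[(10,49),(300,38)],.105)
q('rwall inner top',[(377,41),(370,320)],.067)
q('div top',[(123,43),(155,318)],.067)
q('tool tip',[(319,72)],.173);q('tail',[(320,408)],.164)
"
```

```text
panel inner top x -0.0507 y 0.0769
panel inner top x -0.0504 y -0.0104
panel inner top x -0.0501 y -0.0718
panel outer top x -0.1011 y 0.0909
panel outer top x -0.1003 y -0.0253
chest edge x 0.1065 y 0.0640
chest edge x 0.1051 y -0.1013
rwall inner top x 0.1123 y -0.1484
rwall inner top x -0.0866 y -0.1522
div top x 0.1137 y 0.0146
div top x -0.0851 y 0.0200
tool tip x 0.0781 y -0.1110
tail x -0.0833 y -0.1116
```

Request:
drive_tool(
  plan=[
    [[0,-0.03,0.7],[0.0025,-0.002,0]],
    [[0,0,0.8],[0,0,0]],
    [[0,0,0.8],[0,0,0]],
    [[0,0,0.4],[0,0,0]],
    [[0,0,0.08],[0,0,0]],
  ],
)

```text
time: 18.12
eef_pos: [0.636, 0.0763, 0.0302]
tcp_rot: [-3.14, 0.001, 0.933]
ft_force: [-0.2, -0.6, -0.6]
finger_gap: 0.186
gripper_force: 79.7
```

Request:
drive_tool(
  plan=[
    [[0,0,0],[0,0,0]],
    [[0,0,0],[0,0,0]],
  ],
)

```text
time: 18.38
eef_pos: [0.6383, 0.0769, 0.0333]
tcp_rot: [3.139, -0.003, 0.934]
ft_force: [0.2, 0.3, -0.4]
finger_gap: 0.184
gripper_force: 79.7
```

Request:
drive_tool(
  plan=[
    [[0,0,0],[0,0,0]],
    [[0,0,0],[0,0,0]],
    [[0,0,0],[0,0,0]],
    [[0,0,0],[0,0,0]],
  ],
  grip=0.45,
  force=40,
)

```text
time: 18.88
eef_pos: [0.6373, 0.0771, 0.032]
tcp_rot: [3.14, -0.002, 0.934]
ft_force: [-0.6, 0.7, -0.5]
finger_gap: 0.449
gripper_force: 0.0
```

Request:
drive_tool(
  plan=[
    [[0,0,-0.6],[0,0,0]],
    [[0,0,-0.9],[0,0,0]],
    [[0,0,-0.9],[0,0,0]],
    [[0,0,-0.9],[0,0,0]],
  ],
)

```text
time: 19.38
eef_pos: [0.6368, 0.077, 0.1983]
tcp_rot: [3.141, -0.002, 0.934]
ft_force: [-0.0, 0.7, 0.9]
finger_gap: 0.449
gripper_force: 0.0
```

```bash
python3 -c "
from h import *
c=snap('wrist','w7');t=snap('top','t7')
cv2.imwrite('pics/m7.png',np.hstack([cv2.resize(c['pixels'][:,:,::-1],(400,300)),cv2.resize(t['pixels'][150:330,240:480,::-1],(400,300))]))
hsv=cv2.cvtColor(t['pixels'],cv2.COLOR_RGB2HSV)
for n,(x0,x1,y0,y1),z in(('rib',(300,332,255,310),.013),('brush',(370,396,240,312),.01)):
    v,u=np.nonzero(hsv[y0:y1,x0:x1,1]>70);X=px2w(t,np.c_[u+x0,v+y0],z)[:,:2];mu=X.mean(0);w,V=np.linalg.eigh(np.cov((X-mu).T));print(n,len(X),mu,np.degrees(np.arctan2(V[1,1],V[0,1]))%180)
print(robot.read_state()['eef_pos'])
"
```

```text
rib 846 [ 0.42989671 -0.05307613] 179.68649728233743
brush 424 [ 0.44653269 -0.21210031] 178.70104531579528
[0.64028715 0.07709727 0.20319062]
```

View pics/m7.png

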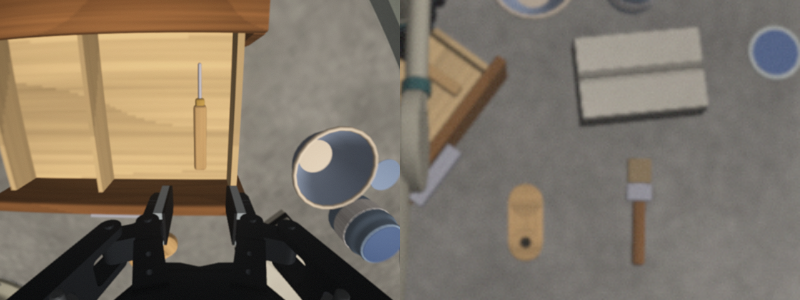

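The seam tool lies in the wide bay. Next is the brush, which has not moved.

```bash
python3 -c "
from h import *
rows([.4145,-.2118,.14],[np.pi,0,np.radians(-1.3)],10)"
```

```text
0 [-0.734, -0.021, 0.12] [0.0002, -0.0004, 0.0304]
1 [-0.733, 0.05, 0.121] [0.0002, -0.0004, 0.0304]
2 [-0.724, 0.119, 0.122] [0.0002, -0.0004, 0.0304]
3 [-0.709, 0.188, 0.122] [0.0002, -0.0004, 0.0304]
4 [-0.688, 0.255, 0.123] [0.0002, -0.0004, 0.0304]
5 [-0.66, 0.32, 0.124] [0.0002, -0.0004, 0.0304]
6 [-0.627, 0.381, 0.125] [0.0002, -0.0004, 0.0304]
7 [-0.587, 0.44, 0.125] [0.0002, -0.0004, 0.0304]
8 [-0.542, 0.494, 0.126] [0.0002, -0.0004, 0.0304]
9 [-0.493, 0.543, 0.126] [0.0002, -0.0004, 0.0304]
```

Request:
drive_tool(
  plan=[
    [[-0.735,-0.02,0.1],[0,0,0.0305]],
    [[-0.73,0.05,0.1],[0,0,0.0305]],
    [[-0.725,0.12,0.12],[0,0,0.0305]],
    [[-0.71,0.19,0.12],[0,0,0.0305]],
    [[-0.69,0.255,0.13],[0,0,0.0305]],
  ],
  grip=0.6,
)

```text
time: 20.1
eef_pos: [0.5226, -0.0683, 0.1672]
tcp_rot: [-3.141, -0.001, 0.452]
ft_force: [1.0, -0.2, 0.2]
finger_gap: 0.598
gripper_force: 0.0
```

Request:
drive_tool(
  plan=[
    [[-0.66,0.32,0.13],[0,0,0.0305]],
    [[-0.625,0.38,0.13],[0,0,0.0305]],
    [[-0.585,0.44,0.13],[0,0,0.0305]],
    [[-0.54,0.495,0.13],[0,0,0.0305]],
    [[-0.49,0.545,0.13],[0,0,0.03]],
  ],
)

```text
time: 20.72
eef_pos: [0.4099, -0.2124, 0.1345]
tcp_rot: [-3.14, -0.001, -0.026]
ft_force: [0.8, -0.1, -0.1]
finger_gap: 0.601
gripper_force: 0.0
```

Request:
drive_tool(
  plan=[
    [[0,0,0],[0,0,0]],
    [[0,0,0],[0,0,0]],
  ],
)

```text
time: 20.98
eef_pos: [0.4112, -0.2115, 0.1351]
tcp_rot: [-3.14, -0.002, -0.023]
ft_force: [-0.9, 0.2, -0.2]
finger_gap: 0.596
gripper_force: 0.0
```

```bash
python3 -c "
from h import *
c=snap('wrist','w8');s=robot.read_state()
rows([.4145,-.2118,.004],[np.pi,0,np.radians(-1.3)])
hsv=cv2.cvtColor(c['pixels'],cv2.COLOR_RGB2HSV);m=((hsv[...,0]<16)&(hsv[...,1]>110)).astype(np.uint8)
n,l,st,ce=cv2.connectedComponentsWithStats(m)
for i in range(1,n):
  if st[i,4]>300: 
    v,u=np.nonzero(l==i);X=px2w(c,np.c_[u,v],.012)[:,:2];mu=X.mean(0);w,V=np.linalg.eigh(np.cov((X-mu).T));print(st[i],mu,np.degrees(np.arctan2(V[1,1],V[0,1]))%180,np.ptp((X-mu)@V,axis=0))
"
```

```text
0 [0.018, 0.004, 0.875] [-0.0001, -0.0002, 0.0001]
x 3
[  0   0  19  45 447] [0.58146912 0.01039393] 152.19012736841736 [0.01445714 0.03414878]
[ 309  174   22  108 2221] [ 0.41650658 -0.21109354] 178.23170703079344 [0.01597568 0.08734103]
[ 506  328   70   72 2842] [ 0.28442228 -0.41685982] 6.746610688866383 [0.06687576 0.08166411]
```

Request:
drive_tool(
  plan=[
    [[0.03,0,0.8],[0,0,0]],
    [[0,0,0.8],[0,0,0]],
    [[0,0,0.7],[0,0,0]],
    [[0,0,0.3],[0,0,0]],
    [[0,0,0],[0,0,0]],
  ],
)

```text
time: 21.65
eef_pos: [0.4128, -0.2105, 0.0043]
tcp_rot: [-3.139, 0.0, -0.021]
ft_force: [-0.4, 0.9, 0.2]
finger_gap: 0.601
gripper_force: 0.0
```

Request:
drive_tool(
  plan=[
    [[0,0,0],[0,0,0]],
    [[0,0,0],[0,0,0]],
    [[0,0,0],[0,0,0]],
    [[0,0,0],[0,0,0]],
    [[0,0,0],[0,0,0]],
  ],
  grip=0,
  force=60,
)

```text
time: 22.28
eef_pos: [0.4138, -0.2121, 0.0065]
tcp_rot: [3.141, -0.004, -0.023]
ft_force: [0.1, 1.1, 6.8]
finger_gap: 0.185
gripper_force: 59.3
```

Request:
drive_tool(
  plan=[
    [[0,0,-0.5],[0,0,0]],
    [[0,0,-0.9],[0,0,0]],
    [[0,0,-0.9],[0,0,0]],
    [[0,0,-0.9],[0,0,0]],
  ],
)

```text
time: 22.78
eef_pos: [0.4122, -0.2118, 0.167]
tcp_rot: [-3.141, -0.002, -0.023]
ft_force: [1.1, 0.3, -1.1]
finger_gap: 0.188
gripper_force: 58.8
```

```bash
python3 -c "
from h import *
a=np.radians(53.6);A=np.array([np.cos(a),np.sin(a)]);L=np.array([-A[1],A[0]]);fl=np.array([.5599,.1593])
P=fl-.024*A-.042*L;print(P)
rows([*P,.17],[np.pi,0,a],10)"
```

```text
[0.57946349 0.11505896]
0 [0.319, -0.661, -0.005] [0.0, -0.0001, -0.0305]
1 [0.381, -0.628, -0.005] [0.0, -0.0001, -0.0305]
2 [0.439, -0.588, -0.005] [0.0, -0.0001, -0.0305]
3 [0.494, -0.544, -0.005] [0.0, -0.0001, -0.0305]
4 [0.543, -0.494, -0.005] [0.0, -0.0001, -0.0305]
5 [0.588, -0.439, -0.005] [0.0, -0.0001, -0.0305]
6 [0.628, -0.381, -0.005] [0.0, -0.0001, -0.0305]
7 [0.661, -0.319, -0.006] [0.0, -0.0001, -0.0305]
8 [0.689, -0.255, -0.006] [0.0, -0.0001, -0.0305]
9 [0.71, -0.188, -0.006] [0.0, -0.0001, -0.0305]
```

Request:
drive_tool(
  plan=[
    [[0.32,-0.66,0],[0,0,-0.0305]],
    [[0.38,-0.63,0],[0,0,-0.0305]],
    [[0.44,-0.59,0],[0,0,-0.0305]],
    [[0.495,-0.545,0],[0,0,-0.0305]],
    [[0.545,-0.495,0],[0,0,-0.0305]],
  ],
)

```text
time: 23.4
eef_pos: [0.4965, -0.0471, 0.1658]
tcp_rot: [3.141, -0.002, 0.459]
ft_force: [0.6, 0.2, -1.1]
finger_gap: 0.189
gripper_force: 58.8
```

Request:
drive_tool(
  plan=[
    [[0.59,-0.44,0],[0,0,-0.0305]],
    [[0.63,-0.38,0],[0,0,-0.0305]],
    [[0.66,-0.32,0],[0,0,-0.0305]],
    [[0.69,-0.255,0],[0,0,-0.0305]],
    [[0.71,-0.19,0],[0,0,-0.0305]],
  ],
)

```text
time: 24.02
eef_pos: [0.5802, 0.1165, 0.166]
tcp_rot: [3.14, -0.002, 0.938]
ft_force: [0.6, 0.7, 0.1]
finger_gap: 0.182
gripper_force: 58.8
```

Request:
drive_tool(
  plan=[
    [[0,0,0],[0,0,0]],
    [[0,0,0],[0,0,0]],
  ],
)

```text
time: 24.28
eef_pos: [0.5793, 0.1151, 0.1657]
tcp_rot: [3.141, -0.001, 0.935]
ft_force: [-0.5, 0.1, 0.5]
finger_gap: 0.185
gripper_force: 58.8
```

```bash
python3 -c "
from h import *
c=snap('wrist','w9');cv2.imwrite('pics/w9s.png',cv2.resize(c['pixels'][:,:,::-1],(480,360)))
rows([.5795,.115,.031],[np.pi,0,np.radians(53.6)])"
```

```text
0 [0.002, -0.0, 0.899] [0.0001, -0.0001, -0.0001]
x 3
```

View pics/w9s.png

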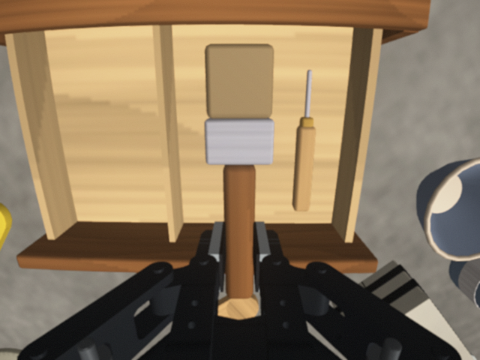

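The brush hangs over free space in the wide bay, clear of the divider (168,130) and the seam tool (305,160). I lower and release it.

Request:
drive_tool(
  plan=[
    [[0,0,0.8],[0,0,0]],
    [[0,0,0.9],[0,0,0]],
    [[0,0,0.7],[0,0,0]],
    [[0,0,0.28],[0,0,0]],
    [[0,0,0],[0,0,0]],
  ],
)

```text
time: 24.95
eef_pos: [0.5798, 0.1149, 0.0316]
tcp_rot: [3.141, -0.001, 0.934]
ft_force: [0.3, -0.9, -0.3]
finger_gap: 0.182
gripper_force: 58.8
```

Request:
drive_tool(
  plan=[
    [[0,0,0],[0,0,0]],
    [[0,0,0],[0,0,0]],
    [[0,0,0],[0,0,0]],
    [[0,0,0],[0,0,0]],
  ],
  grip=0.4,
)

```text
time: 25.45
eef_pos: [0.5804, 0.1157, 0.0323]
tcp_rot: [3.14, -0.002, 0.935]
ft_force: [0.2, 0.1, -0.0]
finger_gap: 0.397
gripper_force: 0.0
```

Request:
drive_tool(
  plan=[
    [[0,0,-0.6],[0,0,0]],
    [[0,0,-0.9],[0,0,0]],
    [[0,0,-0.9],[0,0,0]],
    [[0,0,-0.7],[0,0,0]],
  ],
)

```text
time: 25.95
eef_pos: [0.5803, 0.1156, 0.1891]
tcp_rot: [3.139, -0.003, 0.935]
ft_force: [0.4, -0.4, 0.2]
finger_gap: 0.404
gripper_force: 0.0
```

```bash
python3 -c "
from h import *
c=snap('wrist','w10');t=snap('side','s10')
cv2.imwrite('pics/m10.png',np.hstack([cv2.resize(c['pixels'][:,:,::-1],(400,300)),cv2.resize(t['pixels'][120:360,180:500,::-1],(400,300))]))
rows([.4295,-.053,.15],[np.pi,0,np.radians(0)],10)
"
```

```text
0 [-0.454, -0.047, 0.079] [0.0001, -0.0004, 0.0298]
1 [-0.456, -0.004, 0.08] [0.0001, -0.0004, 0.0298]
2 [-0.455, 0.038, 0.08] [0.0001, -0.0004, 0.0298]
3 [-0.449, 0.081, 0.081] [0.0001, -0.0004, 0.0298]
4 [-0.439, 0.122, 0.081] [0.0001, -0.0004, 0.0298]
5 [-0.426, 0.163, 0.082] [0.0001, -0.0004, 0.0298]
6 [-0.409, 0.202, 0.082] [0.0001, -0.0004, 0.0298]
7 [-0.388, 0.239, 0.083] [0.0001, -0.0004, 0.0298]
8 [-0.364, 0.275, 0.083] [0.0001, -0.0004, 0.0298]
9 [-0.337, 0.307, 0.083] [0.0001, -0.0004, 0.0298]
```

View pics/m10.png

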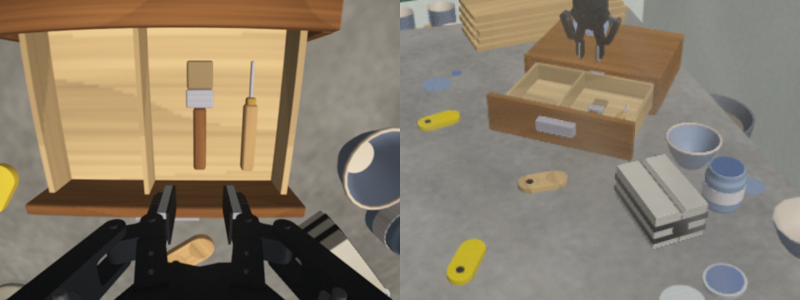

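Both handled tools lie in the wide bay. Next is the rib at side crop (543,181), which looks unmoved. I will re-measure it from above.

Request:
drive_tool(
  plan=[
    [[-0.455,-0.045,0],[0,0,0.03]],
    [[-0.455,0,0],[0,0,0.03]],
    [[-0.455,0.04,0.1],[0,0,0.03]],
    [[-0.45,0.08,0.1],[0,0,0.03]],
    [[-0.44,0.12,0.1],[0,0,0.03]],
  ],
  grip=0.9,
)

```text
time: 26.68
eef_pos: [0.5019, 0.0306, 0.1705]
tcp_rot: [-3.141, -0.0, 0.461]
ft_force: [-0.8, -0.1, -0.5]
finger_gap: 0.901
gripper_force: 0.0
```

Request:
drive_tool(
  plan=[
    [[-0.425,0.165,0.1],[0,0,0.03]],
    [[-0.41,0.2,0.1],[0,0,0.03]],
    [[-0.39,0.24,0.1],[0,0,0.03]],
    [[-0.365,0.275,0.1],[0,0,0.03]],
    [[-0.335,0.305,0.1],[0,0,0.03]],
  ],
)

```text
time: 27.3
eef_pos: [0.4249, -0.0532, 0.1455]
tcp_rot: [-3.14, -0.0, -0.01]
ft_force: [0.5, -0.1, 0.2]
finger_gap: 0.899
gripper_force: 0.0
```

Request:
drive_tool(
  plan=[
    [[0,0,0],[0,0,0]],
    [[0,0,0],[0,0,0]],
  ],
)

```text
time: 27.55
eef_pos: [0.4265, -0.0526, 0.1463]
tcp_rot: [-3.14, -0.002, -0.006]
ft_force: [-0.1, -0.2, 0.0]
finger_gap: 0.9
gripper_force: 0.0
```

```bash
python3 -c "
from h import *
c=snap('wrist','w11');s=robot.read_state();print(s['eef_pos'])
hsv=cv2.cvtColor(c['pixels'],cv2.COLOR_RGB2HSV);m=((hsv[...,0]<22)&(hsv[...,1]>90)&(hsv[...,2]>110)).astype(np.uint8)
n,l,st,ce=cv2.connectedComponentsWithStats(m)
for i in range(1,n):
  if st[i,4]>800: 
    v,u=np.nonzero(l==i);X=px2w(c,np.c_[u,v],.012)[:,:2];mu=X.mean(0);w,V=np.linalg.eigh(np.cov((X-mu).T));print(st[i],hsv[l==i].mean(0),mu,np.degrees(np.arctan2(V[1,1],V[0,1]))%180,np.ptp((X-mu)@V,axis=0))
rows([.4295,-.053,.004],[np.pi,0,np.radians(-.4)])
"
```

```text
[ 0.42674891 -0.05251225  0.14645754]
[    0     0   163   334 25534] [ 16.0228323  129.44376126 164.26548915] [0.52166495 0.15730559] 148.85896033921568 [0.11345252 0.33924643]
[ 290  160   61  127 6460] [ 17.12616099 118.78916409 205.06578947] [ 0.43335111 -0.05294372] 179.71750843720903 [0.0478602  0.10639442]
0 [0.016, 0.004, 0.95] [-0.0001, -0.0003, 0.0001]
x 3
```

Request:
drive_tool(
  plan=[
    [[0.06,0,0.8],[0,0,0]],
    [[0,0,0.8],[0,0,0]],
    [[0,0,0.8],[0,0,0]],
    [[0,0,0.4],[0,0,0]],
    [[0,0,0.1],[0,0,0]],
  ],
)

```text
time: 28.22
eef_pos: [0.4292, -0.0521, 0.0003]
tcp_rot: [-3.14, 0.0, -0.006]
ft_force: [0.0, -0.1, -0.3]
finger_gap: 0.896
gripper_force: 0.0
```

Request:
drive_tool(
  plan=[
    [[0,0,0],[0,0,0]],
    [[0,0,0],[0,0,0]],
    [[0,0,0],[0,0,0]],
    [[0,0,0],[0,0,0]],
    [[0,0,0],[0,0,0]],
  ],
  grip=0.3,
  force=50,
)

```text
time: 28.85
eef_pos: [0.4305, -0.053, 0.0026]
tcp_rot: [-3.141, -0.005, -0.007]
ft_force: [-0.7, 0.8, 6.9]
finger_gap: 0.545
gripper_force: 52.0
```

Request:
drive_tool(
  plan=[
    [[0,0,-0.5],[0,0,0]],
    [[0,0,-0.9],[0,0,0]],
    [[0,0,-0.9],[0,0,0]],
    [[0,0,-0.9],[0,0,0]],
  ],
  grip=0,
)

```text
time: 29.35
eef_pos: [0.4287, -0.0529, 0.1632]
tcp_rot: [-3.141, -0.002, -0.007]
ft_force: [1.5, -0.7, -0.6]
finger_gap: 0.543
gripper_force: 51.6
```

```bash
python3 -c "
from h import *
print(robot.read_state()['finger_gap'])
rows([.4888,.218,.17],[np.pi,0,np.radians(53.6)],10)"
```

```text
0.5428137807098649
0 [0.116, -0.543, -0.013] [0.0, -0.0001, -0.03]
1 [0.167, -0.529, -0.013] [0.0, -0.0001, -0.03]
2 [0.216, -0.511, -0.013] [0.0, -0.0001, -0.03]
3 [0.263, -0.489, -0.013] [0.0, -0.0001, -0.03]
4 [0.308, -0.462, -0.013] [0.0, -0.0001, -0.03]
5 [0.35, -0.431, -0.013] [0.0, -0.0001, -0.03]
6 [0.389, -0.396, -0.013] [0.0, -0.0001, -0.03]
7 [0.424, -0.357, -0.013] [0.0, -0.0001, -0.03]
8 [0.456, -0.316, -0.013] [0.0, -0.0001, -0.03]
9 [0.484, -0.272, -0.013] [0.0, -0.0001, -0.03]
```

Request:
drive_tool(
  plan=[
    [[0.115,-0.545,-0.01],[0,0,-0.03]],
    [[0.165,-0.53,-0.01],[0,0,-0.03]],
    [[0.215,-0.51,-0.01],[0,0,-0.03]],
    [[0.265,-0.49,-0.01],[0,0,-0.03]],
    [[0.31,-0.46,-0.01],[0,0,-0.03]],
  ],
)

```text
time: 29.98
eef_pos: [0.459, 0.0835, 0.1644]
tcp_rot: [3.141, -0.002, 0.467]
ft_force: [-0.4, -0.2, -1.1]
finger_gap: 0.546
gripper_force: 51.6
```

Request:
drive_tool(
  plan=[
    [[0.35,-0.43,0],[0,0,-0.03]],
    [[0.39,-0.395,0],[0,0,-0.03]],
    [[0.425,-0.355,0],[0,0,-0.03]],
    [[0.455,-0.315,0],[0,0,-0.03]],
    [[0.485,-0.27,0],[0,0,-0.03]],
  ],
)

```text
time: 30.6
eef_pos: [0.4893, 0.2186, 0.1644]
tcp_rot: [3.14, -0.002, 0.938]
ft_force: [-0.3, -0.5, -0.3]
finger_gap: 0.547
gripper_force: 51.6
```

Request:
drive_tool(
  plan=[
    [[0,0,0],[0,0,0]],
    [[0,0,0],[0,0,0]],
  ],
)

```text
time: 30.85
eef_pos: [0.4889, 0.2173, 0.1642]
tcp_rot: [3.141, -0.001, 0.935]
ft_force: [-0.1, -0.4, -1.0]
finger_gap: 0.54
gripper_force: 51.6
```

```bash
python3 -c "
from h import *
c=snap('wrist','w12');cv2.imwrite('pics/w12s.png',cv2.resize(c['pixels'][:,:,::-1],(480,360)))
rows([.4888,.218,.028],[np.pi,0,np.radians(53.6)])"
```

```text
0 [0.004, -0.005, 0.908] [0.0001, -0.0001, -0.0001]
x 3
```

View pics/w12s.png

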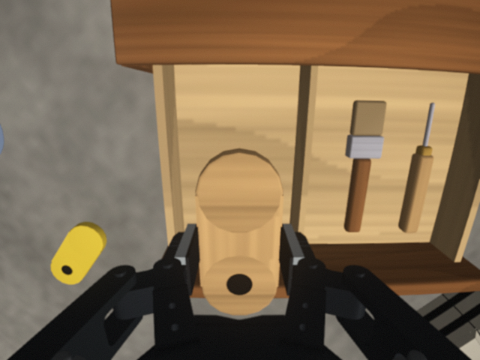

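The rib is centred over the narrow bay, between the left wall (168) and the divider (303). I lower and release it.

Request:
drive_tool(
  plan=[
    [[0,0,0.8],[0,0,0]],
    [[0,0,0.9],[0,0,0]],
    [[0,0,0.7],[0,0,0]],
    [[0,0,0.28],[0,0,0]],
    [[0,0,0],[0,0,0]],
  ],
)

```text
time: 31.52
eef_pos: [0.4894, 0.2174, 0.03]
tcp_rot: [3.141, -0.001, 0.934]
ft_force: [0.2, -0.0, -0.1]
finger_gap: 0.545
gripper_force: 51.6
```

Request:
drive_tool(
  plan=[
    [[0,0,0],[0,0,0]],
    [[0,0,0],[0,0,0]],
    [[0,0,0],[0,0,0]],
    [[0,0,0],[0,0,0]],
  ],
  grip=0.75,
)

```text
time: 32.02
eef_pos: [0.4899, 0.2181, 0.0307]
tcp_rot: [3.14, -0.002, 0.935]
ft_force: [-1.5, 0.1, 0.2]
finger_gap: 0.748
gripper_force: 0.0
```

Request:
drive_tool(
  plan=[
    [[0,0,-0.6],[0,0,0]],
    [[0,0,-0.9],[0,0,0]],
    [[0,0,-0.9],[0,0,0]],
    [[0,0,-0.7],[0,0,0]],
  ],
)

```text
time: 32.52
eef_pos: [0.4897, 0.218, 0.1874]
tcp_rot: [3.139, -0.003, 0.935]
ft_force: [-0.2, 0.1, -0.9]
finger_gap: 0.75
gripper_force: 0.0
```

```bash
python3 -c "
from h import *
c=snap('wrist','w13');t=snap('top','t13')
cv2.imwrite('pics/m13.png',np.hstack([cv2.resize(c['pixels'][:,:,::-1],(400,300)),cv2.resize(t['pixels'][150:330,240:480,::-1],(400,300))]))
a=np.radians(53.6);A=np.array([np.cos(a),np.sin(a)]);print(np.array([.494,.07])-.05*A)
rows([*(np.array([.494,.07])-.06*A),.17],[np.pi,0,a])
"
```

```text
[0.46432906 0.02975531]
0 [-0.715, 0.359, 0.075] [0.0004, -0.0006, 0.0]
1 [-0.715, 0.359, 0.076] [0.0004, -0.0006, 0.0]
2 [-0.715, 0.359, 0.077] [0.0004, -0.0006, 0.0]
3 [-0.714, 0.359, 0.077] [0.0004, -0.0006, 0.0]
4 [-0.714, 0.359, 0.078] [0.0004, -0.0006, 0.0]
```

View pics/m13.png

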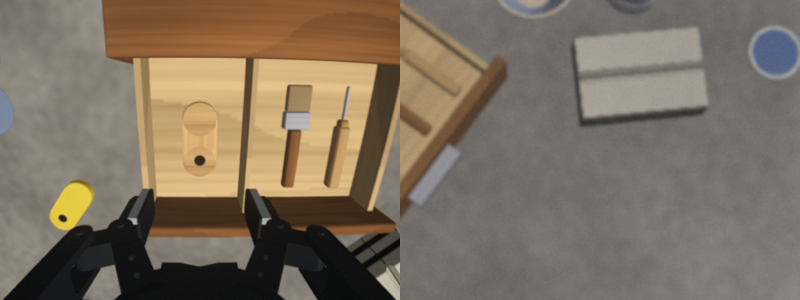

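All three tools are stowed: rib in the narrow bay, brush and seam tool in the wide bay, and the bench is clear. Now I push the drawer on the plain panel left of the pull.

Request:
drive_tool(
  plan=[
    [[-0.86,0.03,0],[0,0,0]],
    [[-0.86,0.03,0],[0,0,0]],
    [[-0.86,0.03,0],[0,0,0]],
    [[-0.86,0.03,0],[0,0,0]],
    [[0,0,0],[0,0,0]],
  ],
  grip=0,
)

```text
time: 33.25
eef_pos: [0.3895, 0.0744, 0.1841]
tcp_rot: [-3.141, 0.0, 0.932]
ft_force: [-0.2, 0.6, -0.1]
finger_gap: 0.001
gripper_force: 0.0
```

Request:
drive_tool(
  plan=[
    [[0,0,0.9],[0,0,0]],
    [[0,0,0.9],[0,0,0]],
    [[0,0,0.7],[0,0,0]],
    [[0,0,0.3],[0,0,0]],
    [[0,0,0],[0,0,0]],
  ],
)

```text
time: 33.88
eef_pos: [0.3916, 0.0765, 0.0436]
tcp_rot: [-3.14, 0.0, 0.936]
ft_force: [0.5, 0.4, 0.0]
finger_gap: 0.002
gripper_force: 0.0
```

Request:
drive_tool(
  plan=[
    [[0.25,0,0],[0,0,0]],
    [[0.25,0,0],[0,0,0]],
    [[0.25,0,0],[0,0,0]],
    [[0.2,0,0],[0,0,0]],
    [[0.2,0,0],[0,0,0]],
  ],
)

```text
time: 34.5
eef_pos: [0.4263, 0.1225, 0.0451]
tcp_rot: [3.141, -0.0, 0.936]
ft_force: [-0.9, -3.7, 1.8]
finger_gap: -0.005
gripper_force: 0.0
```

Request:
drive_tool(
  plan=[
    [[0.2,0,0],[0,0,0]],
    [[0.2,0,0],[0,0,0]],
    [[0.2,0,0],[0,0,0]],
    [[0.2,0,0],[0,0,0]],
    [[0.2,0,0],[0,0,0]],
  ],
)

```text
time: 35.12
eef_pos: [0.4564, 0.163, 0.0451]
tcp_rot: [3.141, -0.001, 0.935]
ft_force: [-0.5, -2.1, 0.3]
finger_gap: -0.002
gripper_force: 0.0
```

Request:
drive_tool(
  plan=[
    [[0.2,0,0],[0,0,0]],
    [[0.2,0,0],[0,0,0]],
    [[0.2,0,0],[0,0,0]],
    [[0.2,0,0],[0,0,0]],
    [[0.2,0,0],[0,0,0]],
  ],
)

```text
time: 35.75
eef_pos: [0.4862, 0.2033, 0.0452]
tcp_rot: [3.141, -0.002, 0.935]
ft_force: [-0.6, -3.6, 0.6]
finger_gap: -0.005
gripper_force: 0.0
```

Request:
drive_tool(
  plan=[
    [[0.2,0,0],[0,0,0]],
    [[0.2,0,0],[0,0,0]],
    [[0.2,0,0],[0,0,0]],
    [[0.2,0,0],[0,0,0]],
    [[0.2,0,0],[0,0,0]],
  ],
)

```text
time: 36.38
eef_pos: [0.516, 0.2435, 0.0453]
tcp_rot: [3.141, -0.002, 0.935]
ft_force: [-1.4, -2.8, 0.1]
finger_gap: 0.001
gripper_force: 0.0
```

```bash
python3 -c "
from h import *
s=robot.read_state();a=np.radians(53.6);A=np.array([np.cos(a),np.sin(a)]);print((s['eef_pos'][:2]-[.494,.07])@A,s['ft_force'],s['eef_pos'])"
```

```text
0.15269121582623513 [-1.43504156 -2.75089153  0.0883956 ] [0.51596243 0.24351145 0.04531957]
```

Request:
drive_tool(
  plan=[
    [[0.15,0,0],[0,0,0]],
    [[0.15,0,0],[0,0,0]],
    [[0.1,0,0],[0,0,0]],
    [[0.1,0,0],[0,0,0]],
  ],
)

```text
time: 36.88
eef_pos: [0.5305, 0.2631, 0.0454]
tcp_rot: [3.14, -0.001, 0.935]
ft_force: [-3.2, -7.1, 1.8]
finger_gap: -0.001
gripper_force: 0.0
```

Request:
drive_tool(
  plan=[
    [[0.06,0,0],[0,0,0]],
    [[0.06,0,0],[0,0,0]],
    [[0,0,0],[0,0,0]],
  ],
)

```text
time: 37.25
eef_pos: [0.533, 0.2669, 0.0452]
tcp_rot: [3.141, 0.001, 0.935]
ft_force: [-1.7, -5.4, 1.5]
finger_gap: -0.002
gripper_force: 0.0
```

Request:
drive_tool(
  plan=[
    [[0.06,0,0],[0,0,0]],
    [[0,0,0],[0,0,0]],
  ],
)

```text
time: 37.5
eef_pos: [0.5365, 0.2712, 0.0456]
tcp_rot: [3.14, -0.004, 0.935]
ft_force: [0.4, 0.5, 0.1]
finger_gap: -0.001
gripper_force: 0.0
```

```bash
python3 -c "
from h import *
s=robot.read_state();a=np.radians(53.6);A=np.array([np.cos(a),np.sin(a)]);print((s['eef_pos'][:2]-[.494,.07])@A,s['ft_force'],s['eef_pos'])"
```

```text
0.18720545712680506 [0.35093958 0.5389953  0.11584499] [0.53652788 0.27122979 0.04564086]
```

The push force fell from 8 N to 0, so the catch passed and pulled the drawer away. I back off and look.

Request:
drive_tool(
  plan=[
    [[-0.6,0,0],[0,0,0]],
    [[-0.8,0,0],[0,0,0]],
    [[0,0,-0.9],[0,0,0]],
    [[0,0,-0.9],[0,0,0]],
    [[-0.9,0,-0.9],[0,0,0]],
  ],
)

```text
time: 38.12
eef_pos: [0.4704, 0.18, 0.1815]
tcp_rot: [3.138, -0.007, 0.937]
ft_force: [0.4, -1.2, 0.7]
finger_gap: -0.0
gripper_force: 0.0
```

Request:
drive_tool(
  plan=[
    [[-0.8,0,-0.5],[0,0,0]],
    [[-0.8,0,0],[0,0,0]],
    [[0,0,0],[0,0,0]],
    [[0,0,0],[0,0,0]],
  ],
)

```text
time: 38.62
eef_pos: [0.4211, 0.1145, 0.2047]
tcp_rot: [3.139, -0.004, 0.935]
ft_force: [1.4, 0.5, -0.7]
finger_gap: 0.002
gripper_force: 0.0
```

```bash
python3 -c "
from h import *
t=snap('top','t14');c=snap('side','s14')
cv2.imwrite('pics/m14.png',np.hstack([cv2.resize(t['pixels'][:,:,::-1],(400,300)),cv2.resize(c['pixels'][100:370,160:520,::-1],(400,300))]))
"
```

```text
(no output)
```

View pics/m14.png

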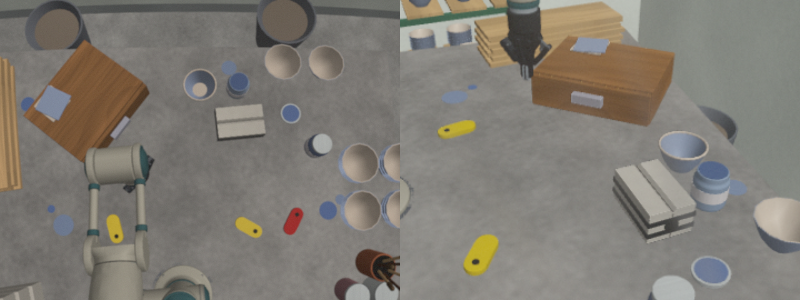

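The drawer is flush with the chest. The bench holds only the jars, lid, bowl and the look-alikes, all where they started. I hand the job in.

```bash
python3 -c "
from workcell import robot
print(robot.job_done())"
```

```text
the job is handed in; nothing more can be done
None
```

The job is handed in, with no verdict shown: the seam was drawn left to right in the groove at about 3 cm/s, the seam tool and brush are in the wide bay, the rib is in the narrow bay (I saw no comb or loop tool), and the drawer is shut past its catch.

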